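# Dock the mower battery in the bench charger until the slow lock pin drops

### The arm

A 6-joint arm with a two-finger parallel gripper is mounted at the origin on the work surface. World frame = base frame: x ahead of the robot, y to its left, z up, the work surface at z = 0. Lengths are in m, angles in degrees, forces in N, time in s.
With the tool pointing down it reaches from about 0.3 to 0.75 m from the base axis. Payload 8.5 kg.
Tool frame: the origin (TCP) lies at the very end of the fingers, on their centre line; the grasp point (between the pads) lies 19 mm behind it; z points along the fingers, y is the line along which they close (so a half turn about z gives the same grasp; the last joint's range is limited). The gripper opens to 85 mm and grips with 20 to 120 N. Pads are 22 mm wide; open, the fingers measure 114 mm over their backs; the gripper's body (76 mm by 85 mm) begins 54 mm behind the grasp point. The pads swing forward as they close: fully open they stand 13 mm farther back than shut.
Start: joints at [-79.372, 21.807, 74.336, -0, 83.858, -12.336], TCP at [0.215, -0.506, 0.231] pointing down, gripper open.
Joint ranges: [-178.18, 178.18], [-50.72, 133.34], [12.68, 142.11], [-81.47, 261.47], [9.98, 163.14], [-165.26, 165.26]. Speed limits (degrees/s): [136.94, 136.94, 180, 180, 180, 180].

### API

Orientations are given as a 3x3 rotation matrix whose columns are the frame's x, y, z axes.
In Python, from rig import observe, cams, ticket gives the robot as it stands.
- The arm moves only by the tool move_arm, never from a script. Its arguments are lists of equal length, an entry for each row: "jaw": the finger opening in cm, from 0 to 8.54; "dp": the shift along the tool's x, y, z in cm, a list of three; "turn": the turn, a rotation vector about the tool's x, y, z in rad, a list of three. In form: {"jaw": [jaw, ...], "dp": [[tx, ty, tz], ...], "turn": [[wx, wy, wz], ...]}. A call has 1 to 12 rows; each row shifts and turns the commanded pose from where the row before left it, along the tool's axes as they then stand; what a row does not reach is not made up. A row lasts 1/12 s, in which the tool goes at most 41.7 mm and 7.16 degrees, less where a joint would pass 70% of its speed; a pose out of reach is approached as far as the arm can. A call is refused whole if a number of a shift passes 4.17 or a number of a turn 0.125, either way. A call with a gripper value outside its range is refused whole. The fingers move at their own pace and stop on an object; "force" is the grip in N (left out, the last holds). Time passes only in rows, so rows that do not move let the fingers close. It gives the time, the measured TCP pose, the force, the opening and the grip force at its end, in the units of the state.
- observe(): the state, without advancing time (a new reading comes with each control period).
- cams.get_image(name): name is "scene" or "top"; returns (picture, depth): 400x640x3 uint8, red, green, blue; 400x640 float32, m along the optical axis (not along the pixel's ray), 0 where there is no reading.
- cams.calibration(name): a dict with "vertical_fov" (degrees; the focal length in pixels is half the picture's height over the tangent of half this angle, whatever the lens; pixels are square), "cx", "cy" (the principal point, pixels), "view" (4x4, takes a point from world to camera coordinates). Camera axes: x right, y up, looking along -z (the intrinsics and any distortion apply to the point x, -y, -z); pixel columns grow to the right and rows downward; lengths in m; the calibration is good to about 2 mm. A picture is of the moment at which its call begins. calibration takes no time and is no camera call.
- ticket.close_job(): hands the job in; it is judged then, once.
Trained networks look in the newest picture that a camera, given by its name, has taken for a name from the list of things; names that differ only in an ending like _2 or _b are one class to them, and where a whole thing is asked for, a point or a joint stands for the part that bears it (a point fixed in the world has none). Each returns a list of dicts, best first, with "p" (0 to 1); they miss things now and then, are a little off and sometimes report something else, mostly with a low value. They report only what shows in the picture. A call takes as long as a camera call. They do not tell look-alikes from the thing itself.
- cams.spot_in(camera, query): "box" ([centre column, centre row, width, height] as shares, 0 to 1, of the picture: columns of its width, rows of its height, round what is visible of it).
- cams.outline_of(camera, query): "mask" (400x640 bool, what is visible of it) and "box" ([centre column, centre row, width, height] as shares, 0 to 1, of the picture: columns of its width, rows of its height, round what is visible of it).
- cams.mark_of(camera, query): "location" ([column, row] as shares, 0 to 1, of the picture: columns of its width, rows of its height: a listed point, or the origin of a listed thing).
The state is a dict: "time_s": time; "q": joint angles; "qvel": joint speeds; "joint_efforts": joint torques, N m; "position": TCP position; "tool_rot": TCP orientation; "ft_force": force on the tool from outside, world axes, zero at the start; "wrist_torque": the same for the moment, N m; "grip_width": finger opening in m; "gripper_force": force on a finger pad.
Only numpy, scipy, OpenCV 4.12 (cv2) and the standard library are available. Lean on these libraries where they do the work, as an engineer would, in place of code of your own. Each camera call takes 0.05 s, during which the arm holds its last target. There are 200 camera calls.

### The job

Keeping the black battery pack down and level, slide it by its upright grip from the plywood board, over the small step and between the charger's guides, nose first, until it is hard against the stop. Hold it pressed there, against the sprung contacts, until the slow lock pin has sunk fully into the pack's slot; then let go and move clear, leaving the pack locked in the charger. Do not disturb the can, bottle, level or torch beside it.

Things in the scene. Friction and masses are not known exactly. Their poses are not given: they have to be found in the camera images.
- charger: Grey bench charger with a plywood loading board in front, fixed to the table as one unit. Origin: table height, foot of the stop face, midway between the guides; x = the way the pack is pushed, y left, z up. Stop face at x = 0. Home: pack origin at (-60, 0, 12) mm in this frame, same heading; once locked it may sit about 2 mm further back.
- mouth (a point): Front edge of the charger's smooth bed, top at z 12 mm, 140 mm before the stop. Before it a 4 mm gap, then the board (200 long, 240 wide, top at z 15): a 3 mm step down onto the bed. Two side guides run along the bed, 96 mm apart inside, 32 high above the table, flared over their first 23 mm at the mouth.
- head_edge (a point): Lower front edge of the charger's head, which overhangs the bed: 136 wide, underside z 92 mm, from 86 mm before the stop to 40 beyond it; a hood on it (z 173 to 191) juts 25 further towards the board. With the pack home a vertical gripper on the grip would hit it: tilt the tool about 40 degrees, fingers pointing down and towards the stop, wrist leaning back to the board's side.
- pack: Black battery pack 120 long (x) by 90 wide (y), slab 16 thick, about 0.6 kg, lying on the board, nose towards the charger within about 20 degrees. Origin: centre of its underside; x towards its nose, z up. A channel 28 wide in the front half: a slope from the nose (z 4 at x 60) up to z 16 at x 38, a land to x 28, then the slot.
- grip (a point): Top centre of the pack's grey upright grip: 44 long (pack x -58 to -14), 20 thick (y), from z 16 to z 68 above the pack's underside; 35 mm of free slab at each side for the fingers. Hold it at or a little behind its middle.
- slot (a point): Centre of the floor of the slot in the pack that the lock pin drops into: 16 long (pack x 12 to 28), 28 wide, 12 deep, floor 4 mm above the underside.
- lockpin (a joint): Height of the lock pin in m: 0 = fully down, about 0.011 to 0.014 riding on top of the pack, at most 0.018. The pack's slope lifts it. A spring presses it down with about 3 N, but an oil damper (700 N s/m) slows it: it sinks at about 5 mm/s, so takes 2 to 3 s to drop into the slot, and it resists a pack pushed fast: push at about 15 mm/s.
- lockpin_tip (a point): Lowest point of the lock pin, a vertical 12 mm steel rod with a round tip, 40 mm before the stop on the centre line; tip 17 mm above the table when down. Moves with the pin; the pin's black cap shows above the charger's hood and rises and falls with it.
- ejector (a joint): Travel in m of the two sprung copper contacts: at 0 they stand 12 mm proud of the stop face, at 0.012 flush with it (pack against the stop). They push back with 4 N at first touch and 8 N when flush, and shove the pack back out if it is let go before the pin is down.
- ejector_face (a point): Middle of the two contacts' front faces, 21 mm above the table.
- can: Bystander: steel can 90 in diameter, 130 high, origin at the centre of its underside.
- oil: Bystander: grey bottle 66 in diameter, 150 high, origin at the centre of its underside.
- level: Bystander: aluminium spirit level 190 x 22 x 45 standing on edge, along its x, origin at the centre of its underside.
- torch: Bystander: metal torch 175 long along its x, 48 high, origin at about its middle, on the table.
Mind the look-alikes: they are no part of the job. What is shaped like the pack but orange or yellow is not meant.

How it is judged:
By the outcome, as a careful person would: the job done as asked, in the order asked, and still so for the second after the job is handed in, with the robot touching nothing.
It also fails if it takes over 51 s, if anything falls off the work surface, if the arm or the gripper's body presses on something with over 40 N, if the wrist force passes 120 N, or if a joint passes its speed limit or range.

## Working session

There is one attempt and no reset: what is moved stays moved. The work goes in short steps, Python scripts to look and compute and a tool call to move; the robot and the scene stay as the last step left them, time stands still between calls to the robot, and variables do not carry over. Pictures are saved under pics/ and viewed, at most 10 in all, crops included, and the job is handed in when it is done.

Besides the shell and the picture viewer there is one more tool, called after ">>>" as name(argument=value, ...) on one line, values as JSON. move_arm: Moves the arm, as the interface text tells. Its arguments: {"type":"object","properties":{"jaw":{"type":"array","items":{"type":"number"}},"dp":{"type":"array","items":{"type":"array","items":{"type":"number"}}},"turn":{"type":"array","items":{"type":"array","items":{"type":"number"}}},"force":{"type":"number"}},"required":["jaw","dp","turn"]}

```bash
mkdir -p pics; ls; cat > h.py <<'E'
import numpy as np, cv2
from rig import observe, cams, ticket
def cal(n):
    c=cams.calibration(n); f=200/np.tan(np.radians(c["vertical_fov"])/2); return f,c["cx"],c["cy"],np.array(c["view"]),c
def ray(n,u,v):
    f,cx,cy,V,_=cal(n); d=np.array([(u-cx)/f,-(v-cy)/f,-1.]); R=V[:3,:3]; return -R.T@V[:3,3], R.T@d
def onz(n,u,v,z):
    o,d=ray(n,u,v); return o+d*(z-o[2])/d[2]
def cloud(n,D):
    f,cx,cy,V,_=cal(n); v,u=np.mgrid[:400,:640]; P=np.stack([(u-cx)/f*D,-(v-cy)/f*D,-D],-1)
    return (P-V[:3,3])@V[:3,:3]
def proj(n,p):
    f,cx,cy,V,_=cal(n); q=V[:3,:3]@p+V[:3,3]; return np.array([cx+f*q[0]/-q[2],cy-f*q[1]/-q[2]])
E
python3 - <<'E'
from h import *
for n in("scene","top"):
    I,D=cams.get_image(n); cv2.imwrite(f"pics/{n}0.png",I[...,::-1]); np.savez(f"{n}0.npz",I=I,D=D)
    print(n,cal(n)[4])
    for q in("pack","charger","grip","mouth","head_edge","can","oil","level","torch"):
        print(q,[(round(r["p"],2),(np.array(r["location"])*[640,400]).round(1)) for r in cams.mark_of(n,q)][:3])
print(observe()["time_s"])
E
```

```text
pics
scene {'vertical_fov': 45.152292401704706, 'cx': 317.93903500207784, 'cy': 199.99871808797434, 'view': array([[ 1.36800750e-01,  9.90598149e-01,  9.28956884e-04,
        -7.33710202e-02],
       [-5.15985144e-01,  7.04565304e-02,  8.53695032e-01,
         2.08730510e-01],
       [ 8.45603267e-01, -1.17265448e-01,  5.20772435e-01,
        -1.65286100e+00],
       [ 0.00000000e+00,  0.00000000e+00,  0.00000000e+00,
         1.00000000e+00]])}
pack [(0.93, array([373.9, 222.4])), (0.82, array([462.5, 226.5])), (0.59, array([350.3, 183.7]))]
charger [(0.88, array([279.6, 236.4]))]
grip [(0.84, array([481.5, 201. ])), (0.83, array([386. , 198.1])), (0.74, array([338.2, 166.5]))]
mouth [(0.88, array([335.1, 229. ]))]
head_edge [(0.76, array([314.1, 201.6]))]
can [(0.96, array([279.8, 282.9]))]
oil [(0.57, array([279.9, 285.3]))]
level [(0.77, array([378.2, 276. ]))]
torch [(0.66, array([218.7, 243.3]))]
top {'vertical_fov': 47.12779978810892, 'cx': 315.7328938736672, 'cy': 195.21589281826604, 'view': array([[-0.02552516, -0.99967009,  0.002859  ,  0.01490377],
       [ 0.99244795, -0.02499729,  0.12009247, -0.54890084],
       [-0.11998139,  0.00590279,  0.99275859, -1.22926743],
       [ 0.        ,  0.        ,  0.        ,  1.        ]])}
pack [(0.88, array([186.9, 190.6])), (0.78, array([272.6, 192.7])), (0.56, array([273.3, 273.7]))]
charger []
grip [(0.93, array([288. , 275.6])), (0.79, array([254.6, 190. ])), (0.58, array([169.6, 182.2]))]
mouth [(0.84, array([299.7, 191.3]))]
head_edge [(0.67, array([319.2, 188. ])), (0.61, array([269.5, 193.9])), (0.45, array([274.6, 194.3]))]
can [(0.87, array([351.3, 134.9]))]
oil [(0.95, array([351.9, 245.5]))]
level [(0.92, array([280. , 133.5]))]
torch [(0.8, array([400.9, 183.9])), (0.55, array([253.9, 189.5])), (0.54, array([353.2, 133.8]))]
1.0
```

View pics/scene0.png

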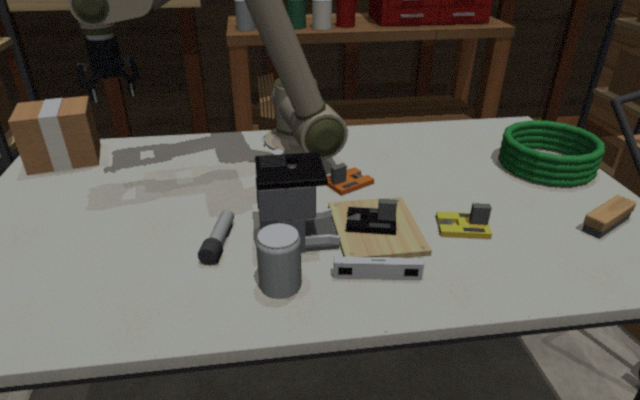

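View pics/top0.png

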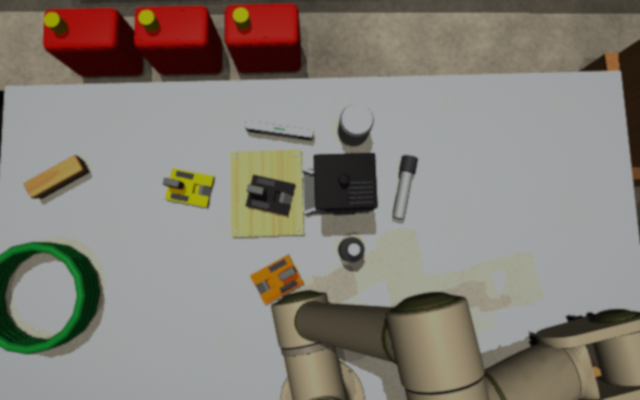

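The black pack sits on the board at scene (373,222) and top (270,195). The look-alikes are yellow at scene (463,226) / top (190,188), and orange at scene (350,183) / top (277,280). The description says black, so I choose the black one. The charger pushes toward image right in the top view, which is about world -y.

```bash
python3 - <<'E'
from h import *
z=np.load("top0.npz"); I,D=z["I"],z["D"]; P=cloud("top",D)
hsv=cv2.cvtColor(I,cv2.COLOR_RGB2HSV)
def rect(pts,nm):
    r=cv2.minAreaRect((pts[:,:2]*1000).astype(np.float32)); print(nm,len(pts),np.round(r[0],1),np.round(r[1],1),round(r[2],2)); return r
v,u=np.mgrid[:400,:640]
H,S,V=[hsv[...,i].astype(int) for i in range(3)]
win=(u>222)&(u<312)&(v>140)&(v<245)
def big(m):
    n,l,s,_=cv2.connectedComponentsWithStats(m.astype(np.uint8)); return l==1+np.argmax(s[1:,4])
b=big(win&(H>12)&(H<35)&(S>60)&(V>90)); pts=np.array([onz("top",x,y,.015) for y,x in zip(*np.where(b))]); rect(pts,"board")
print("board z depth",np.median(P[b][:,2]))
pk=win&(u<300)&(V<75)&(u>240); pk=big(pk); print(pk.sum(), np.percentile(P[pk][:,2],[5,25,50,75,95]))
s=pk&(P[...,2]>.022)&(P[...,2]<.04); rect(P[s],"slab")
m=win&(P[...,2]>.07)&(P[...,2]<.095)&(u<300); rect(P[m],"grip top"); print(np.median(P[m],0))
hd=(u>300)&(u<390)&(v>140)&(v<225)&(P[...,2]>.18)&(P[...,2]<.2); rect(P[big(hd)],"hood")
cap=(u>300)&(u<390)&(v>140)&(v<225)&(P[...,2]>.2);rect(P[cap],"cap"); print(P[cap].max(0))
for w,n in(((u>335)&(u<380)&(v>95)&(v<150),"can"),((u>335)&(u<368)&(v>232)&(v<268),"oil"),((u>240)&(u<320)&(v>110)&(v<145),"level"),((u>388)&(u<420)&(v>150)&(v<225),"torch")):
    rect(P[w&(P[...,2]>.03)],n)
c=cv2.resize(I[110:270,220:420],None,fx=4,fy=3.75*1.0,interpolation=2); cv2.imwrite("pics/crop1.png",cv2.resize(I[120:265,225:420],(780,580),interpolation=2)[...,::-1])
# scene cloud
z=np.load("scene0.npz"); I,D=z["I"],z["D"]; P=cloud("scene",D)
w=(u>320)&(u<430)&(v>195)&(v<260)
hs=cv2.cvtColor(I,cv2.COLOR_RGB2HSV); dark=hs[...,2]<60
pk=w&dark&(u>343)&(u<400); s=pk&(P[...,2]>.025)&(P[...,2]<.037); rect(P[s],"slab scene")
m=w&(P[...,2]>.072)&(P[...,2]<.095)&(u>370)&(u<402); rect(P[m],"grip scene")
print(np.median(P[(u>400)&(u<410)&(v>225)&(v<235)],0))
E
```

```text
Traceback (most recent call last):
  File "h.py", line 8, in onz
    o,d=ray(n,u,v); return o+d*(z-o[2])/d[2]
        ~~~^^^^^^^
  File "h.py", line 6, in ray
    f,cx,cy,V,_=cal(n); d=np.array([(u-cx)/f,-(v-cy)/f,-1.]); R=V[:3,:3]; return -R.T@V[:3,3], R.T@d
                ~~~^^^
  File "h.py", line 4, in cal
    c=cams.calibration(n); f=200/np.tan(np.radians(c["vertical_fov"])/2); return f,c["cx"],c["cy"],np.array(c["view"]),c
ValueError: time passes only in moves, steps and waits
```

```bash
sed -i 's/^def cal(n)/import functools\n@functools.cache\ndef cal(n)/' h.py; cat > m.py <<'E'
from h import *
z=np.load("top0.npz"); I,D=z["I"],z["D"]; P=cloud("top",D)
hsv=cv2.cvtColor(I,cv2.COLOR_RGB2HSV)
def rect(pts,nm):
    if len(pts)<3: print(nm,"none"); return
    r=cv2.minAreaRect((pts[:,:2]*1000).astype(np.float32)); print(nm,len(pts),np.round(r[0],1),np.round(r[1],1),round(r[2],2)); return r
v,u=np.mgrid[:400,:640]
H,S,V=[hsv[...,i].astype(int) for i in range(3)]
win=(u>222)&(u<312)&(v>140)&(v<245)
def big(m):
    n,l,s,_=cv2.connectedComponentsWithStats(m.astype(np.uint8)); return l==1+np.argmax(s[1:,4])
cv2.imwrite("pics/crop1.png",cv2.resize(I[120:265,225:420],(780,580),interpolation=2)[...,::-1])
b=big(win&(H>12)&(H<35)&(S>60)&(V>90)); pts=np.array([onz("top",x,y,.015) for y,x in zip(*np.where(b))]); rect(pts,"board")
print("board z depth",np.median(P[b][:,2]))
pk=win&(u<300)&(V<75)&(u>240); pk=big(pk); print(pk.sum(), np.percentile(P[pk][:,2],[5,25,50,75,95]))
s=pk&(P[...,2]>.022)&(P[...,2]<.04); rect(P[s],"slab")
m=win&(P[...,2]>.07)&(P[...,2]<.095)&(u<300); rect(P[m],"grip top"); print(np.median(P[m],0))
hd=(u>300)&(u<390)&(v>140)&(v<225)&(P[...,2]>.18)&(P[...,2]<.2); rect(P[big(hd)],"hood")
cap=(u>300)&(u<390)&(v>140)&(v<225)&(P[...,2]>.2);rect(P[cap],"cap")
for w,n in(((u>335)&(u<380)&(v>95)&(v<150),"can"),((u>335)&(u<368)&(v>232)&(v<268),"oil"),((u>240)&(u<320)&(v>110)&(v<145),"level"),((u>388)&(u<420)&(v>150)&(v<225),"torch")):
    rect(P[w&(P[...,2]>.03)],n)
z=np.load("scene0.npz"); I,D=z["I"],z["D"]; P=cloud("scene",D)
w=(u>320)&(u<430)&(v>195)&(v<260)
hs=cv2.cvtColor(I,cv2.COLOR_RGB2HSV); dark=hs[...,2]<60
pk=w&dark&(u>343)&(u<400); s=pk&(P[...,2]>.025)&(P[...,2]<.037); rect(P[s],"slab scene")
m=w&(P[...,2]>.072)&(P[...,2]<.095)&(u>370)&(u<402); rect(P[m],"grip scene")
print(np.median(P[(u>400)&(u<410)&(v>225)&(v<235)],0))
E
python3 m.py
```

```text
board 4542 [562.  137.7] [239.9 199.2] 0.13
board z depth 0.01534387219407397
1226 [0.02281402 0.0292186  0.03127095 0.0334846  0.03842705]
slab 1112 [553.2 127. ] [117.6  88.4] 75.71
grip top 132 [562.6 162.9] [44.  20.4] 76.73
[0.5617265  0.16178756 0.08239239]
hood 3363 [563.9 -69.3] [136.9 151.1] 0.5
cap 123 [484.1 -35.5] [ 23.9 192.5] 69.79
can 1142 [582.2 -71. ] [ 88.2 396.6] 76.03
oil 529 [407.7 -59.9] [122.2  64.5] 70.58
level 622 [613.8  34.4] [405.5 158.8] 28.23
torch 773 [ 492.3 -166.4] [117.2 379.9] 45.57
slab scene 728 [557.7 128.5] [116.8  90.6] 74.67
grip scene 147 [564.4 163.2] [43.4 26.1] 77.19
[0.59859743 0.20371915 0.01566897]
```

View pics/crop1.png

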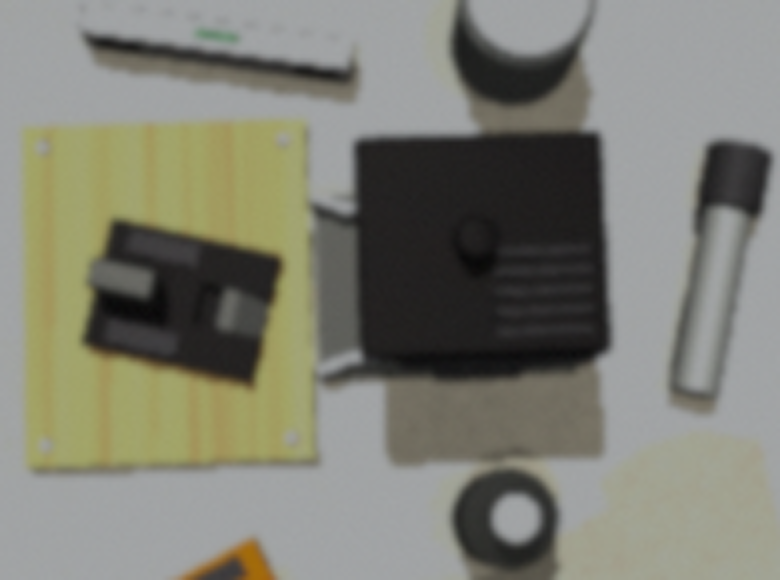

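The crop shows the black pack on the board at crop (180,300), grip at (125,280) and nose to the right, so the choice stands. The charger is beyond it, with its cap at (475,238). Next I plan the approach.

```bash
cat > plan.py <<'E'
from h import *
from scipy.spatial.transform import Rotation as R
def rotT(yaw,tilt,flip):  # tool z = heading*sin - z*cos
    h=np.array([np.cos(yaw),np.sin(yaw),0]); l=np.array([-h[1],h[0],0]); s,c=np.sin(tilt),np.cos(tilt)
    z=h*s-np.array([0,0,c]); y=l*flip; return np.stack([np.cross(y,z),y,z],1)
def go(p,Rt=None):
    o=observe(); Rc=np.array(o["tool_rot"]); x=np.array(o["position"])
    print("t",o["time_s"],"pos",x.round(4),"F",np.round(o["ft_force"],1),"w",round(o["grip_width"],4))
    print("dp cm tool axes (current rot)",(Rc.T@(p-x)*100).round(2))
    if Rt is not None: print("turn",R.from_matrix(Rc.T@Rt).as_rotvec().round(3),"dp after turn",(Rt.T@(p-x)*100).round(2))
E
python3 - <<'E'
from plan import *
o=observe(); print(np.round(o["tool_rot"],3),o["q"])
yaw=np.radians(-104); t=np.radians(40)
h=np.array([np.cos(yaw),np.sin(yaw),0]); org=np.array([.5542,.1277,.015])
g=org-.0258*h+[0,0,.0294]; print("grasp tcp",g)
for f in(1,-1):
    Rt=rotT(yaw,t,f); go(g-.10*Rt[:,2],Rt)
E
```

```text
[[ 0.921  0.39  -0.   ]
 [ 0.39  -0.921  0.   ]
 [-0.    -0.    -1.   ]] [-7.93729067e+01  2.18080381e+01  7.43363237e+01 -2.63574605e-03
  8.38583708e+01 -1.23354994e+01]
grasp tcp [0.56044158 0.15273363 0.0444    ]
t 1.0 pos [ 0.2146 -0.5064  0.2313] F [0.4 0.3 0.5] w 0.0853
dp cm tool axes (current rot) [ 61.43 -52.33  11.03]
turn [-0.323 -0.647 -0.887] dp after turn [ 67.42  17.62 -42.17]
t 1.0 pos [ 0.2146 -0.5064  0.2313] F [0.4 0.3 0.5] w 0.0853
dp cm tool axes (current rot) [ 61.43 -52.33  11.03]
turn [-0.767  0.383  2.108] dp after turn [-67.42 -17.62 -42.17]
```

>>> move_arm(jaw=[6,6,6,6,6,6,6,6,6,6,6,6], dp=[[2.5,-2.1,-0.7],[2.5,-2.1,-0.7],[2.5,-2.1,-0.7],[2.5,-2.1,-0.7],[2.5,-2.1,-0.7],[2.5,-2.1,-0.7],[2.5,-2.1,-0.7],[2.5,-2.1,-0.7],[2.5,-2.1,-0.7],[2.5,-2.1,-0.7],[2.5,-2.1,-0.7],[2.5,-2.1,-0.7]], turn=[[0,0,0],[0,0,0],[0,0,0],[0,0,0],[0,0,0],[0,0,0],[0,0,0],[0,0,0],[0,0,0],[0,0,0],[0,0,0],[0,0,0]])

```text
time_s: 2.0
position: [0.3928, -0.1557, 0.3159]
tool_rot: [[0.921, 0.39, 0.0], [0.39, -0.921, -0.0], [0.0, 0.0, -1.0]]
ft_force: [1.0, 0.7, 0.4]
grip_width: 0.0601
gripper_force: 0.0
```

>>> move_arm(jaw=[6,6,6,6,6,6,6,6,6,6,6,6], dp=[[2.5,-2.1,0],[2.5,-2.1,0],[2.5,-2.1,0],[2.5,-2.1,0],[2.5,-2.1,0],[2.5,-2.1,0],[2.5,-2.1,0],[2.5,-2.1,0],[2.5,-2.1,0],[2.5,-2.1,0],[2.5,-2.1,0],[2.5,-2.1,0]], turn=[[0,0,0],[0,0,0],[0,0,0],[0,0,0],[0,0,0],[0,0,0],[0,0,0],[0,0,0],[0,0,0],[0,0,0],[0,0,0],[0,0,0]])

```text
time_s: 3.0
position: [0.5708, 0.1934, 0.3153]
tool_rot: [[0.921, 0.39, 0.0], [0.39, -0.921, -0.0], [-0.0, 0.0, -1.0]]
ft_force: [-0.1, -1.1, -0.1]
grip_width: 0.0598
gripper_force: 0.0
```

>>> move_arm(jaw=[6,6,6,6,6,6,6,6,6,6,6,6], dp=[[0,0,0],[0,0,0],[0,0,0],[0,0,0],[0,0,0],[0,0,0],[0,0,0],[0,0,0],[0,0,0],[0,0,0],[0,0,0],[0,0,0]], turn=[[-0.027,-0.054,-0.074],[-0.027,-0.054,-0.074],[-0.027,-0.054,-0.074],[-0.027,-0.054,-0.074],[-0.027,-0.054,-0.074],[-0.027,-0.054,-0.074],[-0.027,-0.054,-0.074],[-0.027,-0.054,-0.074],[-0.027,-0.054,-0.074],[-0.027,-0.054,-0.074],[-0.027,-0.054,-0.074],[-0.027,-0.054,-0.074]])

```text
time_s: 4.0
position: [0.5706, 0.1919, 0.3151]
tool_rot: [[0.18, 0.972, -0.154], [0.742, -0.237, -0.627], [-0.646, -0.002, -0.763]]
ft_force: [-0.4, 0.0, -1.0]
grip_width: 0.0595
gripper_force: 0.0
```

```bash
cat > pg.py <<'E'
from plan import *
import sys
yaw=np.radians(-104); t=np.radians(40)
h=np.array([np.cos(yaw),np.sin(yaw),0]); org=np.array([.5542,.1277,.015])
g=org-.0258*h+[0,0,.0294]; Rt=rotT(yaw,t,1)
print(observe()["q"]); go(g-float(sys.argv[1])*Rt[:,2],Rt)
E
python3 pg.py .06
```

```text
[ 20.48552895  38.18926047  41.82290069 -37.78051018 119.40880669
  20.80555339]
t 4.0 pos [0.5706 0.1919 0.3151] F [-0.4  0.  -1. ] w 0.0595
dp cm tool axes (current rot) [14.38  0.   17.28]
turn [0.002 0.004 0.005] dp after turn [14.3  -0.04 17.34]
```

>>> move_arm(jaw=[6,6,6,6,6,6], dp=[[2.4,0,2.9],[2.4,0,2.9],[2.4,0,2.9],[2.4,0,2.9],[2.4,0,2.9],[2.4,0,2.9]], turn=[[0.002,0.004,0.005],[0,0,0],[0,0,0],[0,0,0],[0,0,0],[0,0,0]])

```text
time_s: 4.5
position: [0.5702, 0.1906, 0.0878]
tool_rot: [[0.19, 0.969, -0.156], [0.744, -0.245, -0.621], [-0.641, 0.002, -0.768]]
ft_force: [1.3, 0.4, 0.1]
grip_width: 0.0599
gripper_force: 0.0
```

```bash
python3 pg.py 0; python3 - <<'E'
from h import *
a,_=cams.get_image("scene"); b,_=cams.get_image("top")
c=np.hstack([cv2.resize(a[120:270,290:450],None,fx=2.5,fy=2.5),cv2.resize(b[120:270,220:380],None,fx=2.5,fy=2.5)])
cv2.imwrite("pics/c2.png",c[...,::-1])
E
```

```text
[ 20.26319221  47.22421153  61.34690038 -32.10103717  95.62160307
  38.30482829]
t 4.5 pos [0.5702 0.1906 0.0878] F [1.3 0.4 0.1] w 0.0599
dp cm tool axes (current rot) [-0.23 -0.03  5.83]
turn [-0.001 -0.003 -0.004] dp after turn [-0.21 -0.03  5.83]
```

View pics/c2.png

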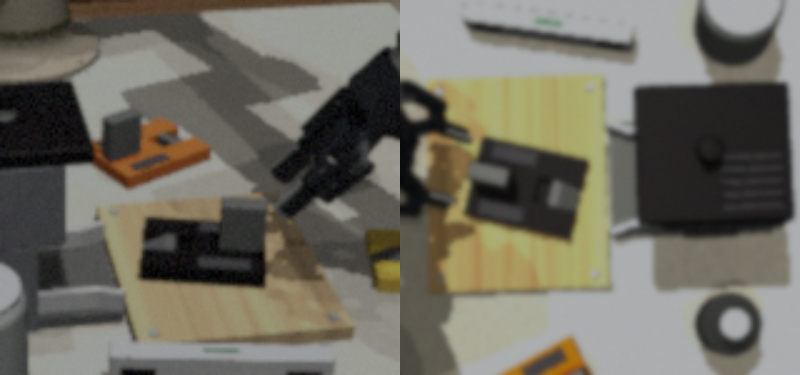

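Left (scene): the tilted fingers are just behind the grip at (245,220). Right (top): the fingers at (455,130) and (440,195) straddle the grip axis at (490,175), so they are aligned. Advancing and closing.

>>> move_arm(jaw=[6,6,6,6,6,6,6], dp=[[-0.2,0,1],[0,0,1],[0,0,1],[0,0,1],[0,0,1],[0,0,0.8],[0,0,0]], turn=[[0,0,0],[0,0,0],[0,0,0],[0,0,0],[0,0,0],[0,0,0],[0,0,0]])

```text
time_s: 5.18
position: [0.5603, 0.1519, 0.0452]
tool_rot: [[0.189, 0.969, -0.158], [0.743, -0.246, -0.622], [-0.642, -0.0, -0.767]]
ft_force: [0.1, 0.7, 0.4]
grip_width: 0.06
gripper_force: 0.0
```

>>> move_arm(jaw=[3,2,1.5,1.5,1.5,1.5,1.5,1.5,1.5,1.5], dp=[[0,0,0],[0,0,0],[0,0,0],[0,0,0],[0,0,0],[0,0,0],[0,0,0],[0,0,0],[0,0,0],[0,0,0]], turn=[[0,0,0],[0,0,0],[0,0,0],[0,0,0],[0,0,0],[0,0,0],[0,0,0],[0,0,0],[0,0,0],[0,0,0]], force=70)

```text
time_s: 6.02
position: [0.5614, 0.1534, 0.0467]
tool_rot: [[0.19, 0.97, -0.155], [0.744, -0.245, -0.621], [-0.64, 0.003, -0.768]]
ft_force: [1.7, 4.4, 6.0]
grip_width: 0.0191
gripper_force: 69.6
```

```bash
cat > nx.py <<'E'
from plan import *
import sys
# target: pack at charger x (m), dz ; grasp offset measured
yaw=np.radians(-89.6); h=np.array([np.cos(yaw),np.sin(yaw),0]); stop=np.array([.5640,-.1055,0])
Rt=rotT(yaw,np.radians(40),1); off=-.0258
def tgt(x,z): return stop+h*(x+off)+[0,0,z+.0294]
o=observe(); p=np.array(o["position"]); 
print("charger-x of pack (assumed)",round((p-stop)@h-off,4),"lateral",round((p-stop)@np.array([-h[1],h[0],0]),4))
go(tgt(float(sys.argv[1]),float(sys.argv[2])),Rt)
E
python3 pg.py 0; python3 nx.py -.20 .015
python3 - <<'E'
from h import *
a,_=cams.get_image("scene"); b,D=cams.get_image("top")
P=cloud("top",D); hs=cv2.cvtColor(b,cv2.COLOR_RGB2HSV); v,u=np.mgrid[:400,:640]
c=np.hstack([cv2.resize(a[120:270,290:450],None,fx=2.5,fy=2.5),cv2.resize(b[120:270,220:380],None,fx=2.5,fy=2.5)])
cv2.imwrite("pics/c3.png",c[...,::-1])
E
```

```text
[ 17.55268235  47.77620713  68.25894297 -33.1037253   87.91369096
  40.23098701]
t 6.0167 pos [0.5614 0.1534 0.0467] F [1.7 4.4 6. ] w 0.0191
dp cm tool axes (current rot) [ 0.08 -0.08  0.24]
turn [ 0.    -0.003 -0.004] dp after turn [ 0.08 -0.08  0.24]
charger-x of pack (assumed) -0.2331 lateral -0.0008
t 6.0167 pos [0.5614 0.1534 0.0467] F [1.7 4.4 6. ] w 0.0191
dp cm tool axes (current rot) [-2.3   0.91  2.22]
turn [-0.161 -0.003 -0.197] dp after turn [-2.39  0.08  2.31]
```

View pics/c3.png

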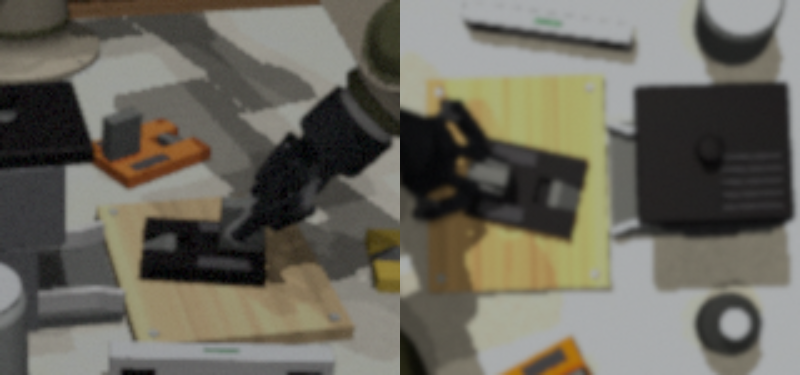

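The grip is held at scene (240,235) in the left half, and the pack has not moved. I turn it into line on the board and bring it up to the mouth.

>>> move_arm(jaw=[1.5,1.5,1.5,1.5,1.5,1.5,1.5,1.5,1.5,1.5,1.5,1.5], dp=[[0,0,0],[0,0,0],[0,0,0],[0,0,0],[0,0,0],[0,0,0],[0,0,0],[-0.4,0.01,0.34],[-0.4,0.02,0.34],[-0.4,0.02,0.34],[-0.4,0.02,0.34],[-0.4,0.01,0.34]], turn=[[-0.023,0,-0.028],[-0.023,0,-0.028],[-0.023,0,-0.028],[-0.023,0,-0.028],[-0.023,0,-0.028],[-0.023,0,-0.028],[-0.023,0,-0.028],[0,0,0],[0,0,0],[0,0,0],[0,0,0],[0,0,0]])

```text
time_s: 7.12
position: [0.5622, 0.1274, 0.0467]
tool_rot: [[-0.004, 1.0, 0.005], [0.768, 0.007, -0.64], [-0.64, 0.001, -0.768]]
ft_force: [-0.4, 7.8, 7.5]
grip_width: 0.0193
gripper_force: 70.3
```

```bash
cat > lk.py <<'E'
from h import *
import sys
a,Da=cams.get_image("scene"); b,D=cams.get_image("top")
np.savez("lk.npz",a=a,Da=Da,b=b,D=D)
v,u=np.mgrid[:400,:640]
for n,I,D in(("top",b,D),("scene",a,Da)):
    P=cloud(n,D); V=cv2.cvtColor(I,cv2.COLOR_RGB2HSV)[...,2]
    s=(V<75)&(P[...,2]>.022)&(P[...,2]<.038)&(abs(P[...,0]-.56)<.09)&(P[...,1]<.13)&(P[...,1]>-.0)
    s=cv2.morphologyEx(s.astype(np.uint8),cv2.MORPH_OPEN,np.ones((3,3)))>0
    Q=P[s]*1000
    print(n,len(Q))
    for y0 in range(0,130,8):
        q=Q[(Q[:,1]>=y0)&(Q[:,1]<y0+8)]
        if len(q)>8: print(y0,np.percentile(q[:,0],[2,98]).round(1),np.median(q[:,2]).round(1))
cv2.imwrite(f"pics/{sys.argv[1]}.png",np.hstack([cv2.resize(a[120:270,290:450],None,fx=2.5,fy=2.5),cv2.resize(b[120:270,220:380],None,fx=2.5,fy=2.5)])[...,::-1])
E
python3 nx.py -.20 .015; python3 lk.py c4
```

```text
charger-x of pack (assumed) -0.2072 lateral -0.0001
t 7.1167 pos [0.5622 0.1274 0.0467] F [-0.4  7.8  7.5] w 0.0193
dp cm tool axes (current rot) [-0.4   0.01  0.64]
turn [ 0.001 -0.003 -0.001] dp after turn [-0.4   0.01  0.64]
top 806
40 [517.9 603.2] 31.5
48 [519.5 604.2] 31.3
56 [518.  604.3] 30.8
64 [518.8 602.7] 30.9
72 [518.7 601.8] 30.9
80 [518.6 601.9] 31.3
88 [519.1 602.3] 31.4
96 [516.6 599.5] 31.6
104 [517.  602.5] 31.5
112 [516.8 602.7] 32.0
120 [519.5 602.8] 32.5
128 [534.1 602.8] 33.6
scene 718
40 [526.7 608.1] 30.3
48 [523.  607.9] 30.6
56 [523.4 608.1] 31.2
64 [523.9 608.1] 31.1
72 [526.2 608.5] 31.0
80 [524.5 608.1] 30.6
88 [522.1 608.2] 31.3
96 [526.5 606.5] 32.0
104 [526.6 607.9] 31.8
112 [526.8 607.1] 31.5
120 [566.8 608.9] 32.0
128 [578.8 606.4] 31.5
```

View pics/c4.png

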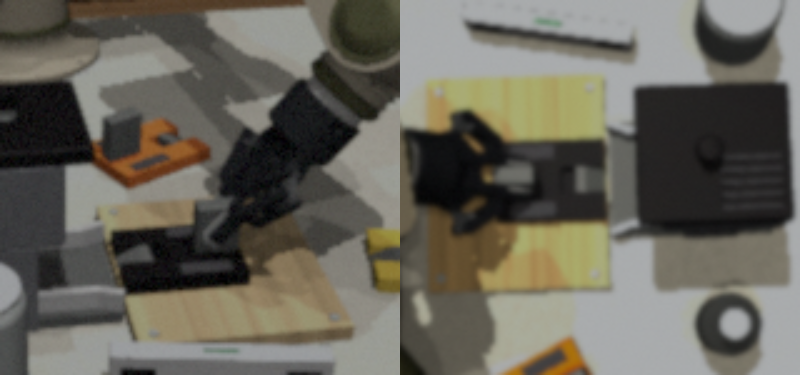

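Pack is aligned with its nose at the board edge (605,180 in the right half). I check the lateral fit against the guides.

```bash
python3 - <<'E'
from h import *
z=np.load("lk.npz")
for n,D in(("top",z["D"]),("scene",z["Da"])):
    P=cloud(n,D)*1000
    for y0 in (4,10,16,22,28,34):
        m=(P[...,1]>=y0)&(P[...,1]<y0+6)&(P[...,0]>480)&(P[...,0]<650)&(P[...,2]>26)&(P[...,2]<38)
        x=P[m][:,0]; l=x[x<560]; r=x[x>560]
        m2=(P[...,1]>=y0)&(P[...,1]<y0+6)&(P[...,0]>540)&(P[...,0]<580)
        print(n,y0,*[np.percentile(k,[3,50,97]).round(1) if len(k)>3 else None for k in(l,r)],np.median(P[m2][:,2]).round(1))
E
```

```text
top 4 [508.1 511.3 514. ] [610.9 614.6 617. ] 16.2
top 10 [506.4 511.3 514.5] [611.3 615.9 619.6] 13.0
top 16 [503.8 508.9 511.4] [612.8 616.6 620.3] 12.5
top 22 [501.2 505.9 509.2] [615.3 620.3 622.7] 12.1
top 28 [498.9 503.2 506.2] [617.3 621.5 625.5] 12.8
top 34 [498.9 502.4 506.1] [620.7 622.3 626.1] 2.3
scene 4 [507.7 512.6 516.1] [612.7 619.4 622.1] 13.4
scene 10 [508.5 514.4 516. ] [613.9 619.3 620.8] 12.6
scene 16 [505.9 510.5 514.5] [612.9 620.2 624.8] 12.7
scene 22 [502.2 507.4 514.3] [614.  622.7 625.3] 12.8
scene 28 [503.1 506.  510.2] [618.7 624.5 628.7] 12.8
scene 34 None [620.9 623.6 627.4] 9.7
```

>>> move_arm(jaw=[1.5,1.5,1.5,1.5,1.5,1.5,1.5,1.5,1.5,1.5,1.5,1.5], dp=[[-0.23,0.05,0.19],[-0.23,0.05,0.19],[-0.23,0.05,0.19],[-0.23,0.05,0.19],[-0.23,0,0.19],[-0.23,0,0.19],[-0.23,0,0.19],[-0.23,0,0.19],[-0.23,0,0.19],[-0.23,0,0.19],[-0.23,0,0.19],[-0.23,0,0.19]], turn=[[0,0,0],[0,0,0],[0,0,0],[0,0,0],[0,0,0],[0,0,0],[0,0,0],[0,0,0],[0,0,0],[0,0,0],[0,0,0],[0,0,0]])

```text
time_s: 8.22
position: [0.5644, 0.0917, 0.0467]
tool_rot: [[-0.004, 1.0, 0.005], [0.768, 0.006, -0.64], [-0.64, 0.001, -0.768]]
ft_force: [0.5, 7.3, 6.0]
grip_width: 0.0196
gripper_force: 70.1
```

```bash
python3 nx.py -.115 .015; python3 lk.py c5 
```

```text
charger-x of pack (assumed) -0.1714 lateral 0.0018
t 8.2167 pos [0.5644 0.0917 0.0467] F [0.5 7.3 6. ] w 0.0196
dp cm tool axes (current rot) [-4.18 -0.18  3.79]
turn [ 0.001 -0.003 -0.001] dp after turn [-4.17 -0.18  3.8 ]
top 920
0 [520.7 604.9] 32.1
8 [519.8 605.7] 31.1
16 [520.  605.8] 31.2
24 [520.3 605.4] 31.5
32 [520.3 606.3] 31.1
40 [520.4 604. ] 31.3
48 [520.6 604. ] 30.7
56 [522.9 604.6] 31.1
64 [521.3 604.6] 32.0
72 [518.6 604.2] 31.4
80 [518.5 604.7] 32.3
88 [519.1 605.6] 31.5
96 [519.  605.7] 32.4
104 [519.4 605.9] 32.0
112 [519.5 605.6] 32.1
scene 921
0 [526.8 605.9] 29.9
8 [526.2 607.2] 31.2
16 [522.6 607.1] 30.8
24 [523.2 610.8] 31.4
32 [522.3 611.2] 31.4
40 [523.6 609.9] 30.9
48 [525.6 610.7] 30.9
56 [529.3 609.9] 31.4
64 [525.4 611.6] 31.7
72 [526.  609.7] 32.0
80 [529.1 610.1] 31.9
88 [571.4 611.9] 31.2
96 [572.5 609.2] 31.8
104 [570.2 609.3] 31.8
112 [570.2 611.1] 30.8
120 [571.6 609. ] 31.1
```

>>> move_arm(jaw=[1.5,1.5,1.5,1.5,1.5,1.5,1.5,1.5,1.5,1.5,1.5,1.5], dp=[[-0.23,0,0.19],[-0.23,0,0.19],[-0.23,0,0.19],[-0.23,0,0.19],[-0.23,0,0.19],[-0.23,0,0.19],[-0.23,0,0.19],[-0.23,0,0.19],[-0.23,0,0.19],[-0.23,0,0.19],[-0.23,0,0.19],[-0.23,0,0.19]], turn=[[0,0,0],[0,0,0],[0,0,0],[0,0,0],[0,0,0],[0,0,0],[0,0,0],[0,0,0],[0,0,0],[0,0,0],[0,0,0],[0,0,0]])

```text
time_s: 9.32
position: [0.5646, 0.0559, 0.0468]
tool_rot: [[-0.004, 1.0, 0.005], [0.768, 0.006, -0.64], [-0.64, 0.001, -0.768]]
ft_force: [0.2, 7.2, 5.5]
grip_width: 0.0194
gripper_force: 70.0
```

>>> move_arm(jaw=[1.5,1.5,1.5,1.5,1.5,1.5,1.5,1.5,1.5,1.5], dp=[[-0.23,0,0.19],[-0.23,0,0.19],[-0.23,0,0.19],[-0.23,0,0.19],[-0.23,0,0.19],[-0.15,0,0.13],[-0.15,0,0.13],[-0.1,0,0.08],[-0.1,0,0.08],[-0.1,0,0.08]], turn=[[0,0,0],[0,0,0],[0,0,0],[0,0,0],[0,0,0],[0,0,0],[0,0,0],[0,0,0],[0,0,0],[0,0,0]])

```text
time_s: 10.15
position: [0.5647, 0.0332, 0.0467]
tool_rot: [[-0.004, 1.0, 0.005], [0.768, 0.006, -0.64], [-0.64, 0.001, -0.768]]
ft_force: [0.2, 7.6, 4.0]
grip_width: 0.0191
gripper_force: 69.9
```

```bash
python3 nx.py -.082 .015
```

```text
charger-x of pack (assumed) -0.1129 lateral 0.0017
t 10.15 pos [0.5647 0.0332 0.0467] F [0.2 7.6 4. ] w 0.0191
dp cm tool axes (current rot) [-2.23 -0.16  2.16]
turn [ 0.    -0.004 -0.001] dp after turn [-2.22 -0.17  2.17]
```

>>> move_arm(jaw=[1.5,1.5,1.5,1.5,1.5,1.5,1.5,1.5,1.5,1.5,1.5,1.5], dp=[[-0.1,0,0.08],[-0.1,0,0.08],[-0.1,0,0.08],[-0.1,0,0.08],[-0.1,0,0.08],[-0.1,0,0.08],[-0.1,0,0.08],[-0.1,0,0.08],[-0.1,0,0.08],[-0.1,0,0.08],[-0.1,0,0.08],[-0.1,0,0.08]], turn=[[0,0,0],[0,0,0],[0,0,0],[0,0,0],[0,0,0],[0,0,0],[0,0,0],[0,0,0],[0,0,0],[0,0,0],[0,0,0],[0,0,0]])

```text
time_s: 11.15
position: [0.5646, 0.0184, 0.0465]
tool_rot: [[-0.004, 1.0, 0.004], [0.769, 0.006, -0.639], [-0.639, 0.001, -0.769]]
ft_force: [-0.3, 12.4, 4.0]
grip_width: 0.0193
gripper_force: 70.2
```

>>> move_arm(jaw=[1.5,1.5,1.5,1.5,1.5,1.5,1.5,1.5,1.5,1.5,1.5], dp=[[-0.1,0,0.08],[-0.1,0,0.08],[-0.1,0,0.08],[-0.1,0,0.08],[-0.1,0,0.08],[-0.1,0,0.08],[-0.1,0,0.08],[-0.1,0,0.08],[-0.1,0,0.08],[-0.1,0,0.08],[-0.1,0,0.08]], turn=[[0,0,0],[0,0,0],[0,0,0],[0,0,0],[0,0,0],[0,0,0],[0,0,0],[0,0,0],[0,0,0],[0,0,0],[0,0,0]])

```text
time_s: 12.07
position: [0.5646, 0.0056, 0.0462]
tool_rot: [[-0.005, 1.0, 0.005], [0.77, 0.007, -0.637], [-0.637, 0.001, -0.771]]
ft_force: [0.7, 17.0, -0.3]
grip_width: 0.019
gripper_force: 70.3
```

```bash
python3 nx.py -.06 .012
```

```text
charger-x of pack (assumed) -0.0853 lateral 0.0014
t 12.0667 pos [0.5646 0.0056 0.0462] F [ 0.7 17.  -0.3] w 0.019
dp cm tool axes (current rot) [-1.64 -0.14  1.98]
turn [ 0.001 -0.007 -0.   ] dp after turn [-1.63 -0.14  1.99]
```

>>> move_arm(jaw=[1.5,1.5,1.5,1.5,1.5,1.5,1.5,1.5,1.5,1.5,1.5,1.5], dp=[[-0.1,0,0.08],[-0.1,0,0.08],[-0.1,0,0.08],[-0.1,0,0.08],[-0.1,0,0.08],[-0.04,0,0.09],[-0.04,0,0.09],[-0.04,0,0.09],[-0.04,0,0.09],[-0.04,0,0.09],[-0.04,0,0.09],[0,0,0]], turn=[[0,0,0],[0,0,0],[0,0,0],[0,0,0],[0,0,0],[0,0,0],[0,0,0],[0,0,0],[0,0,0],[0,0,0],[0,0,0],[0,0,0]])

```text
time_s: 13.07
position: [0.5646, -0.0086, 0.045]
tool_rot: [[-0.005, 1.0, 0.003], [0.767, 0.006, -0.641], [-0.641, -0.0, -0.767]]
ft_force: [-1.7, 5.6, 3.0]
grip_width: 0.019
gripper_force: 69.8
```

```bash
python3 nx.py -.06 .012;  python3 lk.py c6 | tail -14
```

```text
charger-x of pack (assumed) -0.0711 lateral 0.0013
t 13.0667 pos [ 0.5646 -0.0086  0.045 ] F [-1.7  5.6  3. ] w 0.019
dp cm tool axes (current rot) [-0.62 -0.13  0.99]
turn [-0.001 -0.002 -0.001] dp after turn [-0.62 -0.13  0.99]
top 15
8 [519.9 528.5] 29.4
scene 107
0 [570.7 605.5] 30.6
8 [570.2 603.7] 30.7
16 [572.2 603.4] 29.9
```

View pics/c6.png

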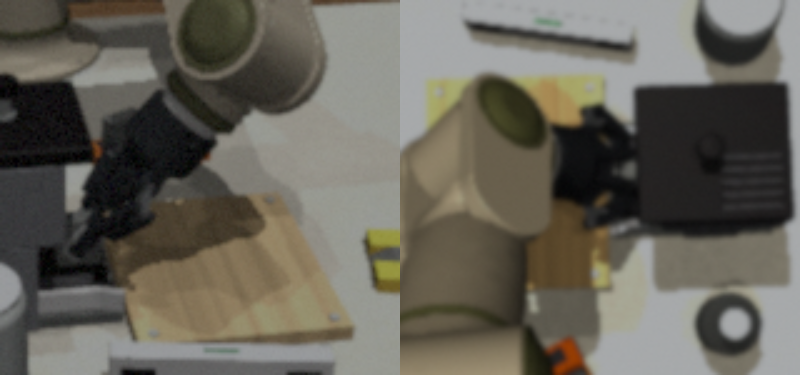

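The pack is inside the guides with the gripper clear of the head: in the left half the fingers are at (90,230), and in the right half the gripper at (610,170) is in front of the hood edge (637). Continuing to the stop with a slight downward bias.

>>> move_arm(jaw=[1.5,1.5,1.5,1.5,1.5,1.5,1.5,1.5], dp=[[-0.07,0,0.07],[-0.07,0,0.07],[-0.07,0,0.07],[-0.07,0,0.07],[-0.07,0,0.07],[-0.07,0,0.07],[-0.07,0,0.07],[-0.07,0,0.07]], turn=[[0,0,0],[0,0,0],[0,0,0],[0,0,0],[0,0,0],[0,0,0],[0,0,0],[0,0,0]])

```text
time_s: 13.83
position: [0.5647, -0.0161, 0.0448]
tool_rot: [[-0.004, 1.0, 0.004], [0.767, 0.006, -0.641], [-0.641, 0.0, -0.767]]
ft_force: [-2.6, 10.8, 6.9]
grip_width: 0.0189
gripper_force: 70.5
```

>>> move_arm(jaw=[1.5,1.5,1.5,1.5], dp=[[-0.07,0,0.06],[-0.07,0,0.06],[-0.07,0,0.06],[-0.07,0,0.06]], turn=[[0,0,0],[0,0,0],[0,0,0],[0,0,0]])

```text
time_s: 14.17
position: [0.5647, -0.0193, 0.0448]
tool_rot: [[-0.004, 1.0, 0.004], [0.768, 0.006, -0.641], [-0.641, 0.001, -0.768]]
ft_force: [-4.9, 22.6, 12.2]
grip_width: 0.0196
gripper_force: 71.8
```

```bash
python3 nx.py -.06 .012; python3 -c "
from rig import observe;o=observe();print(o['wrist_torque'])"
```

```text
charger-x of pack (assumed) -0.0604 lateral 0.0013
t 14.1667 pos [ 0.5647 -0.0193  0.0448] F [-4.9 22.6 12.2] w 0.0196
dp cm tool axes (current rot) [ 0.19 -0.13  0.29]
turn [-0.    -0.003 -0.001] dp after turn [ 0.19 -0.13  0.29]
[ 0.93604363  0.71306593 -0.54022016]
```

>>> move_arm(jaw=[1.5,1.5,1.5,1.5], dp=[[-0.08,0,0.06],[-0.08,0,0.06],[-0.08,0,0.06],[0,0,0]], turn=[[0,0,0],[0,0,0],[0,0,0],[0,0,0]])

```text
time_s: 14.5
position: [0.5647, -0.0196, 0.0453]
tool_rot: [[-0.004, 1.0, 0.007], [0.77, 0.008, -0.638], [-0.638, 0.002, -0.77]]
ft_force: [-6.8, 35.2, 15.0]
grip_width: 0.0195
gripper_force: 73.5
```

```bash
cat > cap.py <<'E'
from h import *
import sys
b,D=cams.get_image("top"); P=cloud("top",D); a,Da=cams.get_image("scene"); Q=cloud("scene",Da)
v,u=np.mgrid[:400,:640]
for n,P in(("top",P),("scene",Q)):
    r=np.hypot(P[...,0]-.564,P[...,1]+.0655)
    print(n,"cap z",np.percentile(P[(r<.008)&(P[...,2]>.15)][:,2],[25,50,75]).round(4),"hood z",np.median(P[(r>.02)&(r<.04)&(P[...,2]>.17)][:,2]).round(4))
if len(sys.argv)>1: cv2.imwrite("pics/%s.png"%sys.argv[1],np.hstack([cv2.resize(a[120:270,240:400],None,fx=2.5,fy=2.5),cv2.resize(b[120:270,250:410],None,fx=2.5,fy=2.5)])[...,::-1])
E
python3 cap.py; python3 - <<'E'
from h import *
z=np.load("top0.npz"); P=cloud("top",z["D"]); r=np.hypot(P[...,0]-.564,P[...,1]+.0655)
print("start cap",np.median(P[(r<.008)&(P[...,2]>.15)][:,2]))
z=np.load("scene0.npz"); P=cloud("scene",z["D"]); r=np.hypot(P[...,0]-.564,P[...,1]+.0655)
print("start cap scene",np.median(P[(r<.008)&(P[...,2]>.15)][:,2]))
E
```

```text
top cap z [0.221  0.2228 0.2238] hood z 0.1918
scene cap z [0.1961 0.2018 0.223 ] hood z 0.1915
start cap 0.21750675609779527
start cap scene 0.21616939924910156
```

Hard against the stop: force jumped to 35 N with no further motion. The cap is still about 5 mm high and sinking, so I hold.

>>> move_arm(jaw=[1.5,1.5,1.5,1.5,1.5,1.5,1.5,1.5,1.5,1.5,1.5,1.5], dp=[[0,0,0],[0,0,0],[0,0,0],[0,0,0],[0,0,0],[0,0,0],[0,0,0],[0,0,0],[0,0,0],[0,0,0],[0,0,0],[0,0,0]], turn=[[0,0,0],[0,0,0],[0,0,0],[0,0,0],[0,0,0],[0,0,0],[0,0,0],[0,0,0],[0,0,0],[0,0,0],[0,0,0],[0,0,0]])

```text
time_s: 15.6
position: [0.5647, -0.0196, 0.0452]
tool_rot: [[-0.005, 1.0, 0.007], [0.77, 0.008, -0.638], [-0.638, 0.002, -0.77]]
ft_force: [-6.7, 35.3, 16.2]
grip_width: 0.0191
gripper_force: 73.5
```

>>> move_arm(jaw=[1.5,1.5,1.5,1.5,1.5,1.5,1.5,1.5,1.5,1.5,1.5,1.5], dp=[[0,0,0],[0,0,0],[0,0,0],[0,0,0],[0,0,0],[0,0,0],[0,0,0],[0,0,0],[0,0,0],[0,0,0],[0,0,0],[0,0,0]], turn=[[0,0,0],[0,0,0],[0,0,0],[0,0,0],[0,0,0],[0,0,0],[0,0,0],[0,0,0],[0,0,0],[0,0,0],[0,0,0],[0,0,0]])

```text
time_s: 16.6
position: [0.5647, -0.0195, 0.0452]
tool_rot: [[-0.005, 1.0, 0.007], [0.77, 0.008, -0.638], [-0.638, 0.002, -0.77]]
ft_force: [-6.3, 34.4, 15.3]
grip_width: 0.019
gripper_force: 73.5
```

>>> move_arm(jaw=[1.5,1.5,1.5,1.5,1.5,1.5,1.5,1.5,1.5,1.5,1.5,1.5], dp=[[0,0,0],[0,0,0],[0,0,0],[0,0,0],[0,0,0],[0,0,0],[0,0,0],[0,0,0],[0,0,0],[0,0,0],[0,0,0],[0,0,0]], turn=[[0,0,0],[0,0,0],[0,0,0],[0,0,0],[0,0,0],[0,0,0],[0,0,0],[0,0,0],[0,0,0],[0,0,0],[0,0,0],[0,0,0]])

```text
time_s: 17.6
position: [0.5647, -0.0195, 0.0453]
tool_rot: [[-0.005, 1.0, 0.007], [0.77, 0.008, -0.638], [-0.638, 0.002, -0.77]]
ft_force: [-6.3, 34.4, 16.1]
grip_width: 0.0196
gripper_force: 73.5
```

```bash
python3 cap.py c7
```

```text
top cap z [0.216  0.2174 0.2189] hood z 0.1916
scene cap z [0.1969 0.2166 0.2174] hood z 0.1916
```

View pics/c7.png

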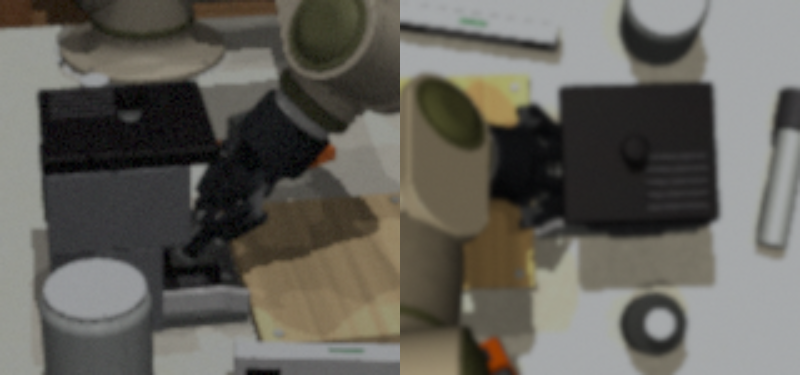

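The pin cap is back at its start height (0.2174 vs 0.2175) and the pack sits under the head, with the bystanders unmoved. I hold a little more, ease off, open partly and retreat along the tool axis.

>>> move_arm(jaw=[1.5,1.5,1.5,1.5,1.5,1.5,1.5,1.5,1.5,1.5,1.5,1.5], dp=[[0,0,0],[0,0,0],[0,0,0],[0,0,0],[0,0,0],[0,0,0],[0,0,0],[0,0,0],[0,0,0],[0.06,0,-0.09],[0.06,0,-0.09],[0,0,0]], turn=[[0,0,0],[0,0,0],[0,0,0],[0,0,0],[0,0,0],[0,0,0],[0,0,0],[0,0,0],[0,0,0],[0,0,0],[0,0,0],[0,0,0]])

```text
time_s: 18.7
position: [0.5646, -0.0194, 0.0452]
tool_rot: [[-0.005, 1.0, 0.005], [0.768, 0.007, -0.64], [-0.64, 0.001, -0.768]]
ft_force: [-2.8, 18.9, 6.5]
grip_width: 0.019
gripper_force: 71.0
```

>>> move_arm(jaw=[2.5,3.5,4.5,4.5,4.5,4.5,4.5,4.5], dp=[[0,0,0],[0,0,0],[0,0,0],[0,0,0],[0,0,0],[0,0,0],[0,0,0],[0,0,0]], turn=[[0,0,0],[0,0,0],[0,0,0],[0,0,0],[0,0,0],[0,0,0],[0,0,0],[0,0,0]])

```text
time_s: 19.37
position: [0.5648, -0.0213, 0.0446]
tool_rot: [[-0.005, 1.0, 0.003], [0.767, 0.006, -0.641], [-0.641, -0.0, -0.767]]
ft_force: [0.1, -0.7, -0.3]
grip_width: 0.0451
gripper_force: 0.0
```

```bash
python3 cap.py; python3 nx.py -.06 .012
```

```text
top cap z [0.2162 0.217  0.2179] hood z 0.1917
scene cap z [0.1957 0.2164 0.2174] hood z 0.1915
charger-x of pack (assumed) -0.0585 lateral 0.0014
t 19.4667 pos [ 0.5648 -0.0212  0.0446] F [-0.3  0.8  0.1] w 0.0451
dp cm tool axes (current rot) [ 0.32 -0.14  0.15]
turn [-0.001 -0.002 -0.001] dp after turn [ 0.32 -0.14  0.15]
```

>>> move_arm(jaw=[4.5,4.5,4.5,4.5,4.5,4.5,4.5,4.5,4.5,4.5,4.5,4.5], dp=[[0,0,-0.6],[0,0,-0.8],[0,0,-1],[0,0,-1.2],[0,0,-1.5],[0,0,-2],[0,0,-2],[0,0,-2],[0,0,-2],[0,0,-2],[0,0,-2],[0,0,-2]], turn=[[0,0,0],[0,0,0],[0,0,0],[0,0,0],[0,0,0],[0,0,0],[0,0,0],[0,0,0],[0,0,0],[0,0,0],[0,0,0],[0,0,0]])

```text
time_s: 20.47
position: [0.5638, 0.1028, 0.1931]
tool_rot: [[-0.005, 1.0, 0.004], [0.768, 0.007, -0.64], [-0.64, 0.0, -0.768]]
ft_force: [-0.1, -0.6, 0.5]
grip_width: 0.0451
gripper_force: 0.0
```

>>> move_arm(jaw=[4.5,4.5,4.5,4.5,4.5,4.5,4.5], dp=[[1,0,-1.5],[1,0,-1],[1,0,-1],[1,0,-1],[1,0,-1],[0.5,0,-0.5],[0,0,0]], turn=[[0,0,0],[0,0,0],[0,0,0],[0,0,0],[0,0,0],[0,0,0],[0,0,0]])

```text
time_s: 21.05
position: [0.5636, 0.1835, 0.2015]
tool_rot: [[-0.006, 1.0, 0.004], [0.767, 0.007, -0.641], [-0.641, -0.001, -0.767]]
ft_force: [-0.3, 0.6, 0.3]
grip_width: 0.0449
gripper_force: 0.0
```

```bash
python3 cap.py c8
```

```text
top cap z [0.2159 0.2172 0.2187] hood z 0.1916
scene cap z [0.1955 0.2156 0.2172] hood z 0.1917
```

View pics/c8.png

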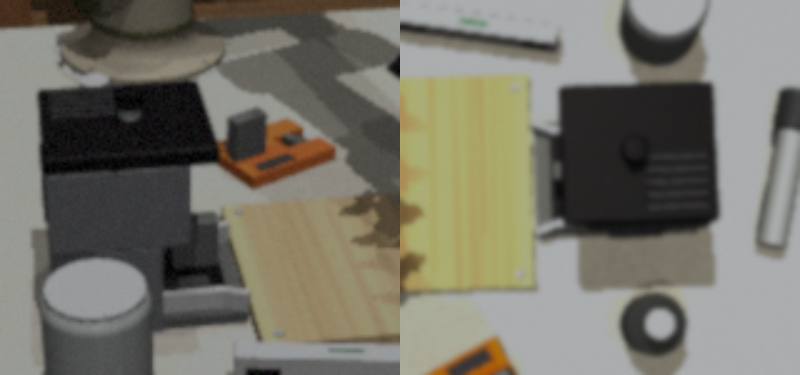

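The pack sits level in the bed under the head at (195,265) in the left half, the cap is down, and all bystanders are in place. Handing in.

```bash
python3 -c "
from rig import ticket; print(ticket.close_job())"
```

```text
the job is handed in; nothing more can be done
None
```

The black battery pack is against the stop and locked in the charger: the pin cap returned to its start height and stayed there after release. The arm is clear, the can, bottle, level and torch showed no sign of being moved, and I handed the job in at about 21 s.

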